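Slide the shaker platform onto its locating pins

TASK

The blue platform plate of the bench tube shaker has been left up on the grey loading step, out of place. Without gripping or lifting it, and touching it only with the fingers, push it sideways off the step until its two holes drop over the two locating pins and it lies flat in the pocket, then move the hand clear; the yellow fence is there to square it up against. Leave the tube rack, the jar and the marker where they are.

Things in the scene. Friction and masses are not known exactly. Their poses are not given: they have to be found in the camera images.
- shaker: The shaker, fixed to the counter: a white box, 185 x 225 mm. Origin: on the counter, below the mid-point between its two pins. Its +x points to the fence, away from the robot; +y to the robot's left; it stands turned up to 20 degrees either way. The bright metal pocket floor on its top is 62 mm above the origin (y from -86 to +52 mm) and open on the near and right sides.
- step_mid (a point): Centre of the grey loading step on the shaker's top, left of the pocket and 8 mm higher: at x = -8, y = 94, z = 70 mm in the shaker's axes. The step runs from y = 52 to 135 mm and from x = -98 mm to the fence.
- fence_mid (a point): Middle of the yellow fence's near face, at its top: x = 70.5, y = 24, z = 84 mm in the shaker's axes, 14 mm above the step. The fence is straight, along the shaker's far side, parallel to its y (y from -86 to +135 mm), 12 mm thick.
- pin_near (a point): Centre of the top of the brass locating pin nearer the robot: at x = -48, y = 0, z = 70 mm in the shaker's axes. Pins are 9 mm in diameter, bevelled to 6 mm at the top, 8 mm tall, so their tops are level with the step. At the start they are hidden under the plate.
- pin_far (a point): The same for the pin nearer the fence: at x = +48, y = 0, z = 70 mm in the shaker's axes.
- platform: Loose blue plate with two black rubber strips, 140 (its x) x 100 (its y) x 8 mm, 0.2 to 0.45 kg. Origin: centre of its underside. It starts level on the step and pin tops, 22 to 42 mm from home along the shaker's +y, 4 to 14 mm short of the fence, turned up to 0.1 rad. Home: origin 62 mm above the shaker's, axes parallel, far side at the fence, top level with the step, 2 mm from it.
- hole_near (a point): Centre, half-way through the thickness, of the plate's 14 mm through hole nearer the robot (x = -48, y = 0 mm on the plate), which belongs over pin_near.
- hole_far (a point): The same for the hole nearer the fence (x = +48, y = 0 mm on the plate), which belongs over pin_far.
- tuberack_mid (a point): Bystander: small green rack, 45 x 105 mm, with four capped tubes standing in it, 94 mm tall overall; this point is 45 mm above the counter. The three bystanders stand on the counter around the shaker, in any order.
- jar_mid (a point): Bystander: specimen jar with a yellow cap, 50 mm across, 65 mm tall; this point is at half its height.
- marker_mid (a point): Bystander: black and red marker lying on the counter, 115 mm long, 11 mm thick; this point is its centre.
Not all that is in view belongs to the job. Of the things that look like the platform, the middle-sized one is meant.

How it is judged:
By the outcome, as a careful person would: the job done as asked, in the order asked, and still so for the second after the job is handed in, with the robot touching nothing.
It also fails if it takes over 45 s, if anything falls off the work surface, if the arm or the gripper's body presses on something with over 40 N, if the wrist force passes 120 N, or if a joint passes its speed limit or range.

ROBOT

A 7-joint arm with a two-finger parallel gripper is mounted at the origin on the work surface. World frame = base frame: x ahead of the robot, y to its left, z up, the work surface at z = 0. Lengths are in m, angles in rad, forces in N, time in s.
With the tool pointing down it reaches from about 0.4 to 0.925 m from the base axis. Payload 5.6 kg.
Tool frame: the origin (TCP) lies midway between the tips of the shut fingers; the grasp point (between the pads) lies grip_point_offset behind it (grip_point_offset is the distance from the TCP to the grasp point, in m); z points along the fingers, y is the line along which they close (so a half turn about z gives the same grasp; the last joint's range is limited). The gripper opens to 85 mm and grips with 20 to 120 N. Pads are 22 mm wide; open, the fingers measure 114 mm over their backs; the gripper's body (76 mm by 85 mm) begins 54 mm behind the grasp point. The pads swing forward as they close: fully open they stand 13 mm farther back than shut.
Start: joints at [-1.342, 0.468, -0.012, 1.603, 0.006, 1.071, -0.056], TCP at [0.175, 0.626, 0.231] pointing down, gripper open.
Joint ranges: [-2.53, 2.53], [-0.31, 2.02], [-1.57, 1.55], [0.28, 2.44], [-1.29, 4.43], [0.15, 1.84], [-2.92, 2.92]. Speed limits (rad/s): [2.57, 2.57, 3.14, 3.14, 3.14, 3.14, 3.14].

INTERFACE

Orientations are given as a rotation vector (axis times angle).
In Python, from workcell import state, read_camera, job_done, grip_point_offset gives the robot as it stands.
- The arm moves only by the tool carry_out, never from a script. Its argument "steps" is a list of rows, each a list of 7 numbers: the turn, a rotation vector about the tool's x, y, z each as a share of 0.08 rad, from -1 to 1, then the shift along the tool's x, y, z each as a share of 60 mm, from -1 to 1, then the opening, from 0 (shut) to 1 (fully open). A call has 1 to 12 rows; each row shifts and turns the commanded pose from where the row before left it, along the tool's axes as they then stand; what a row does not reach is not made up. A row lasts 1/8 s, in which the tool goes at most 62.5 mm and 10.7 degrees, less where a joint would pass 70% of its speed; a pose out of reach is approached as far as the arm can. A call with a number of a shift or a turn outside -1 to 1 is refused whole. A call with a gripper value outside its range is refused whole. The fingers move at their own pace and stop on an object; "squeeze" is the grip in N (left out, the last holds). Time passes only in rows, so rows that do not move let the fingers close. It gives the time, the measured TCP pose, the force, the opening and the grip force at its end, in the units of the state.
- state(): the state, without advancing time (a new reading comes with each control period).
- read_camera(name): name is "side" or "top"; returns a dict with "image" (420x560x3 uint8, red, green, blue), "range_z" (420x560 float32, m along the optical axis (not along the pixel's ray), 0 where there is no reading), "fx", "fy", "cx", "cy" (pixels), "rvec" (rotation vector, rad) and "tvec" (3), from world to camera coordinates, as OpenCV has them. Camera axes: x right, y down, z forward; pixel columns grow to the right and rows downward; lengths in m; the calibration is good to about 2 mm. A picture is of the moment at which its call begins.
- job_done(): hands the job in; it is judged then, once.
The state is a dict: "time_s": time; "q": joint angles; "qvel": joint speeds; "effort": joint torques, N m; "position": TCP position; "eef_rot": TCP orientation; "ft_force": force on the tool from outside, world axes, zero at the start; "moment": the same for the moment, N m; "grip_width": finger opening in m; "gripper_force": force on a finger pad.
Only numpy, scipy, OpenCV 4.12 (cv2) and the standard library are available. Lean on these libraries where they do the work, as an engineer would, in place of code of your own. Each camera call takes 0.05 s, during which the arm holds its last target. There are 200 camera calls.

## Working session

There is one attempt and no reset: what is moved stays moved. The work goes in short steps, Python scripts to look and compute and a tool call to move; the robot and the scene stay as the last step left them, time stands still between calls to the robot, and variables do not carry over. Pictures are saved under pics/ and viewed, at most 10 in all, crops included, and the job is handed in when it is done.

Besides the shell and the picture viewer there is one more tool, called after ">>>" by a JSON object that holds its "name" and its "arguments", one argument or row to a line. carry_out: Moves the arm, as the interface text tells. Shift numbers are shares of 60 mm and turn numbers shares of 0.08 rad, none past 1 either way. Its arguments: {"type":"object","properties":{"steps":{"type":"array","items":{"type":"array","items":{"type":"number"}}},"squeeze":{"type":"number"}},"required":["steps"]}

```bash
mkdir -p pics; ls
python3 - <<'E'
from workcell import state, read_camera, grip_point_offset
import cv2, numpy as np
print(grip_point_offset, state())
for n in("top","side"):
    c=read_camera(n); cv2.imwrite(f"pics/{n}0.png",c["image"][:,:,::-1]); np.savez(f"{n}0.npz",**c)
    R=cv2.Rodrigues(np.array(c["rvec"]))[0]; print(n,c["fx"],c["cx"],c["cy"],(-R.T@np.array(c["tvec"]).ravel()).round(3)); print(R.round(2))
E
```

```text
pics
0.0187 {'time_s': 0.0, 'q': array([-1.34201569,  0.46837971, -0.01160621,  1.60365805,  0.0059864 ,
        1.07139669, -0.05629771]), 'qvel': array([ 1.89372279e-03,  5.10954976e-04, -4.01541637e-04, -1.64681184e-04,
        5.10026934e-04, -2.29280916e-03, -9.35393862e-05]), 'effort': array([ 1.84750270e-04, -5.32381725e+01,  2.19124148e-02, -2.51293999e+01,
        1.15293558e-02,  7.96937209e-03,  2.10409908e-06]), 'position': array([0.17439744, 0.62556987, 0.23032244]), 'eef_rot': array([-4.25682269e-01, -3.11248368e+00,  2.83086153e-03]), 'ft_force': array([0.91462155, 0.88005759, 0.7777421 ]), 'moment': array([-0.03711564,  0.00797989, -0.02044846]), 'gripper_force': 0.0, 'grip_width': 0.08533022956587442}
top 393.833235301622 277.93686016758335 207.58351133821185 [0.532 0.041 0.768]
[[ 0.03 -1.   -0.04]
 [-1.   -0.03 -0.1 ]
 [ 0.1   0.04 -0.99]]
side 468.0520780582427 271.88760037106897 204.47688047341177 [ 0.284 -0.679  0.554]
[[ 0.91 -0.41 -0.02]
 [-0.23 -0.46 -0.86]
 [ 0.35  0.78 -0.52]]
```

View pics/top0.png

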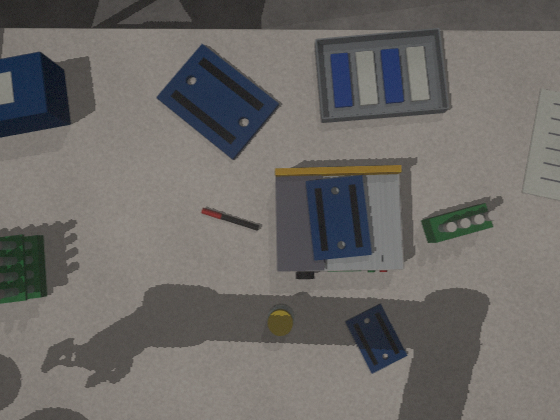

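View pics/side0.png

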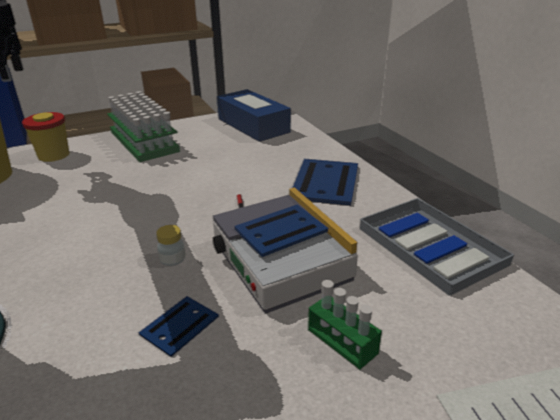

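The top view shows the shaker with its yellow fence running from (277,172) to (401,169). The mid-sized plate is on it at about (338,218), with holes near (336,190) and (341,245). The marker is at (230,218), the jar at (280,322) and the rack at (458,222). The side view agrees with this.

```bash
cat > h.py <<'E'
import cv2, numpy as np
from workcell import state, read_camera
def ray(c,px,z):
    R=cv2.Rodrigues(np.array(c["rvec"],float))[0]; t=np.array(c["tvec"],float).ravel()
    px=np.atleast_2d(np.array(px,float))
    d=np.c_[(px[:,0]-c["cx"])/c["fx"],(px[:,1]-c["cy"])/c["fy"],np.ones(len(px))]@R
    o=-R.T@t
    return (o+d*((z-o[2])/d[:,2])[:,None])
def biggest(m,k=3):
    m=cv2.morphologyEx(m.astype(np.uint8),cv2.MORPH_CLOSE,np.ones((k,k)))
    cs=cv2.findContours(m,cv2.RETR_EXTERNAL,cv2.CHAIN_APPROX_NONE)[0]
    return max(cs,key=cv2.contourArea)
def rect(c,m,z,k=3):
    p=ray(c,biggest(m,k)[:,0],z)[:,:2]*1000
    return cv2.minAreaRect(p.astype(np.float32))
def long_axis(r):
    b=cv2.boxPoints(r); e=b[1]-b[0]; f=b[2]-b[1]
    v=e if np.hypot(*e)>np.hypot(*f) else f
    return v/np.hypot(*v)
def masks(c):
    h=cv2.cvtColor(c["image"],cv2.COLOR_RGB2HSV); H,S,V=[h[:,:,i].astype(int) for i in range(3)]
    roi=np.zeros(H.shape,bool); roi[130:285,262:415]=1
    return roi&(H>15)&(H<35)&(S>120)&(V>60), roi&(H>95)&(H<125)&(S>100)&(V>30), H,S,V
def shaker(c):
    r=rect(c,masks(c)[0],.084); y=long_axis(r); y=y*np.sign(y[1]); x=np.array([y[1],-y[0]])
    o=np.array(r[0])-76.5*x-24.5*y
    return o,x,y,r
def plate(c,z=.078,k=9):
    r=rect(c,masks(c)[1],z,k); x=long_axis(r); x=x*np.sign(x[0]); return np.array(r[0]),x,r
E
python3 - <<'E'
from h import *
c=dict(np.load("top0.npz"))
o,x,y,r=shaker(c); print("shaker",o,x,np.degrees(np.arctan2(x[1],x[0])),r)
p,px,r=plate(c); print("plate",p,r,np.arctan2(px[1],px[0])-np.arctan2(x[1],x[0]))
print("in shaker",(p-o)@x,(p-o)@y)
# holes by sight
for q in [(336,190),(341,245)]:
    w=ray(c,[q],.078)[0,:2]*1000; print("hole",w,(w-o)@x,(w-o)@y)
s=state(); R=cv2.Rodrigues(s["eef_rot"])[0]; print(R.round(3))
# range check of heights
im=cv2.resize(c["image"][125:290,255:425,::-1],None,fx=4,fy=3.6,interpolation=cv2.INTER_CUBIC)
cv2.imwrite("pics/crop0.png",cv2.convertScaleAbs(im,alpha=1.6))
E
```

```text
shaker [590.01552522 -60.94050407] [0.9988003  0.04896917] 2.806849 ((665.2239990234375, -32.7237548828125), (15.494647979736328, 219.5333709716797), 2.8068604469299316)
plate [584.13879395 -35.18828964] ((584.1387939453125, -35.188289642333984), (138.97360229492188, 98.97311401367188), 7.5629377365112305) 0.08300938
in shaker -4.60861631056391 26.009097568530738
hole [631.76976539 -31.16316885] 43.16231801444514 27.696940283772303
hole [535.72482207 -41.26548292] -53.262099959951485 22.309987167956386
[[-0.963  0.269 -0.   ]
 [ 0.269  0.963 -0.002]
 [-0.    -0.002 -1.   ]]
```

View pics/crop0.png

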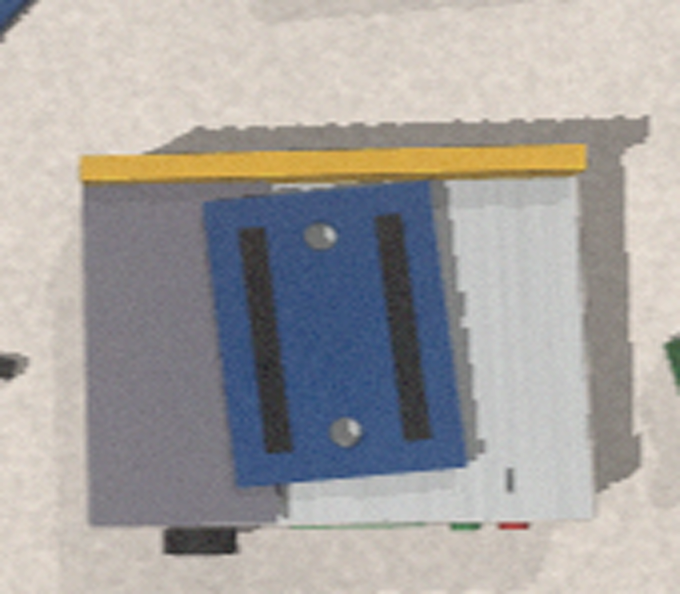

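The plate sits at about x=-4.6, y=+26 in the shaker's axes, turned +0.083 rad. My plan uses the open fingers as a two-point pusher in two stages:
1. Push the near edge to set the plate against the fence.
2. Push the left edge along the fence until the plate drops.

I'll approach high, with the tool y axis turned parallel to the shaker's y.

>>> {"name": "carry_out", "arguments": {
  "steps": [
    [0, 0, -1, 0, 0, 0, 1],
    [0, 0, -1, 0, 0, 0, 1],
    [0, 0, -1, 0, 0, 0, 1],
    [0, 0, -1, 0, 0, 0, 1],
    [0, 0, 0, -0.75, -0.67, 0, 1],
    [0, 0, 0, -0.75, -0.67, 0, 1],
    [0, 0, 0, -0.75, -0.67, 0, 1],
    [0, 0, 0, -0.75, -0.67, 0, 1],
    [0, 0, 0, -0.75, -0.67, 0, 1],
    [0, 0, 0, -0.75, -0.67, 0, 1],
    [0, 0, 0, 0, -0.9, 0, 1],
    [0, 0, 0, 0, -0.9, 0, 1]
  ]
}}

```text
time_s: 1.6
position: [0.4613, 0.2882, 0.2306]
eef_rot: [0.074, -3.14, 0.001]
ft_force: [0.4, -0.8, 0.3]
grip_width: 0.0852
gripper_force: 0.0
```

```bash
cat >> h.py <<'E'
O=np.array([590.0,-60.9]); X=np.array([.9988,.049]); Y=np.array([-.049,.9988])
def goto(sx,sy,z,yaw=0):
    """needed move in tool axes (mm, rad) to shaker-frame x,y, world z; yaw: desired tool-y direction, rel. shaker y (rad)"""
    s=state(); R=cv2.Rodrigues(np.array(s["eef_rot"]))[0]
    p=np.array(s["position"])*1000; d=p[:2]-O
    t=np.r_[O+sx*X+sy*Y,z]
    a=np.arctan2(Y[1],Y[0])+yaw; yv=np.r_[np.cos(a),np.sin(a),0]; T=np.c_[np.cross(yv,[0,0,-1]),yv,[0,0,-1]]
    print("t",round(s["time_s"],2),"shaker xy",(d@X).round(1),(d@Y).round(1),"z",p[2].round(1),"F",np.array(s["ft_force"]).round(1),"w",round(s["grip_width"],4))
    print(" move tool mm",(R.T@(t-p)).round(1),"turn",cv2.Rodrigues(R.T@T)[0].ravel().round(3))
E
python3 -c "
from h import *
goto(-112,26,200)"
```

```text
t 1.6 shaker xy -111.5 354.9 z 230.6 F [ 0.4 -0.8  0.3] w 0.0852
 move tool mm [-1.000e-01 -3.289e+02  3.080e+01] turn [-0.001 -0.001 -0.002]
```

>>> {"name": "carry_out", "arguments": {
  "steps": [
    [0, 0, 0, 0, -0.9, 0, 1],
    [0, 0, 0, 0, -0.9, 0, 1],
    [0, 0, 0, 0, -0.9, 0, 1],
    [0, 0, 0, 0, -0.9, 0, 1],
    [0, 0, 0, 0, -0.9, 0.2, 1],
    [0, 0, 0, 0, -0.9, 0.5, 1],
    [0, 0, 0, 0, 0, 0.7, 1],
    [0, 0, 0, 0, 0, 0.7, 1],
    [0, 0, 0, 0, 0, 0, 1]
  ]
}}

```text
time_s: 2.72
position: [0.474, -0.0334, 0.1028]
eef_rot: [0.075, -3.134, 0.001]
ft_force: [0.0, -0.6, 1.7]
grip_width: 0.0855
gripper_force: 0.0
```

```bash
python3 -c "
from h import *
goto(-112,26,60)
c=read_camera('side')
cv2.imwrite('pics/s1.png',cv2.convertScaleAbs(cv2.resize(c['image'][120:320,130:380,::-1],None,fx=3,fy=3),alpha=1.5))"
```

```text
t 2.73 shaker xy -114.6 33.1 z 102.8 F [ 0.  -0.6  1.7] w 0.0855
 move tool mm [-2.9 -7.1 42.8] turn [-0.    -0.007 -0.001]
```

View pics/s1.png

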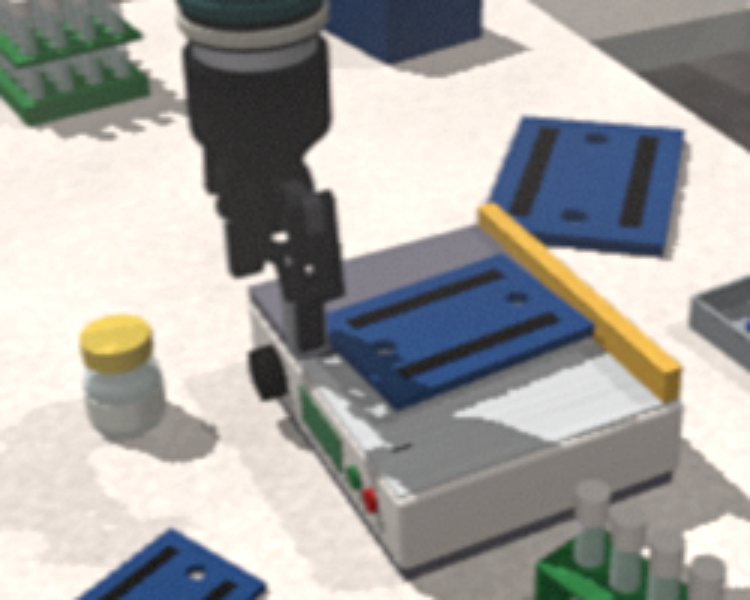

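The open hand hovers near the plate's near edge. The right fingertip's lower end is at about crop (311,345), or full-image (234,235). I'll measure its height to confirm the tip offset when open.

```bash
python3 -c "
from h import *
c=read_camera('side')
R=cv2.Rodrigues(np.array(c['rvec'],float))[0]; t=np.array(c['tvec'],float).ravel()
for v in range(226,242,2):
  for u in (230,234,237):
    z=float(c['range_z'][v,u]); w=R.T@(np.array([(u-c['cx'])/c['fx']*z,(v-c['cy'])/c['fy']*z,z])-t)*1000
    d=w[:2]-O; print(u,v,(d@X).round(),(d@Y).round(),w[2].round(1),end=' | ')
  print()
"
```

```text
230 226 -119.0 -20.0 143.5 | 234 226 -112.0 -22.0 142.3 | 237 226 -108.0 -22.0 141.3 | 
230 228 -119.0 -20.0 139.7 | 234 228 -114.0 -24.0 140.4 | 237 228 -108.0 -22.0 137.1 | 
230 230 -119.0 -20.0 136.2 | 234 230 -112.0 -20.0 133.6 | 237 230 -108.0 -23.0 134.2 | 
230 232 -118.0 -18.0 130.6 | 234 232 -113.0 -21.0 130.6 | 237 232 -108.0 -22.0 129.5 | 
230 234 -119.0 -19.0 127.7 | 234 234 -114.0 -23.0 127.9 | 237 234 -105.0 -14.0 120.2 | 
230 236 -118.0 -16.0 121.5 | 234 236 -111.0 -16.0 119.2 | 237 236 -79.0 53.0 66.4 | 
230 238 -93.0 53.0 66.2 | 234 238 -85.0 54.0 62.8 | 237 238 -80.0 53.0 61.7 | 
230 240 -94.0 51.0 63.4 | 234 240 -87.0 50.0 61.7 | 237 240 -83.0 46.0 62.7 |
```

>>> {"name": "carry_out", "arguments": {
  "steps": [
    [0, 0, 0, -0.05, -0.12, 0.2, 1],
    [0, 0, 0, 0, 0, 0.25, 1],
    [0, 0, 0, 0, 0, 0.25, 1],
    [0, 0, 0, 0, 0, 0, 1],
    [0, 0, 0, 0, 0, 0, 1]
  ]
}}

```text
time_s: 3.45
position: [0.48, -0.0403, 0.0632]
eef_rot: [0.076, -3.14, 0.0]
ft_force: [0.6, -0.6, 0.6]
grip_width: 0.0857
gripper_force: 0.0
```

```bash
python3 -c "
from h import *
goto(-90,26,61)"
```

```text
t 3.45 shaker xy -108.9 26.0 z 63.2 F [ 0.6 -0.6  0.6] w 0.0857
 move tool mm [-18.9   0.1   2.2] turn [-0.    -0.    -0.001]
```

>>> {"name": "carry_out", "arguments": {
  "steps": [
    [0, 0, 0, -0.1, 0, 0.03, 1],
    [0, 0, 0, -0.1, 0, 0, 1],
    [0, 0, 0, -0.1, 0, 0, 1],
    [0, 0, 0, -0.05, 0, 0, 1],
    [0, 0, 0, -0.05, 0, 0, 1],
    [0, 0, 0, -0.03, 0, 0, 1],
    [0, 0, 0, 0, 0, 0, 1]
  ]
}}

```text
time_s: 4.32
position: [0.5047, -0.0389, 0.0612]
eef_rot: [0.076, -3.139, -0.001]
ft_force: [-3.2, 1.0, 1.2]
grip_width: 0.0857
gripper_force: 2.1
```

```bash
cat >> h.py <<'E'
def where(c):
    p,px,r=plate(c); print("plate sh xy",((p-O)@X).round(1),((p-O)@Y).round(1),"turn",(np.arctan2(px[1],px[0])-np.arctan2(X[1],X[0])).round(3),"size",np.round(r[1],1))
E
python3 -c "
from h import *
goto(-80,26,61); where(read_camera('top'))"
```

```text
t 4.33 shaker xy -84.1 26.2 z 61.2 F [-3.2  1.   1.2] w 0.0857
 move tool mm [-4.1 -0.2  0.2] turn [ 0.    -0.002 -0.   ]
plate sh xy 0.9 25.2 turn 0.063 size [135.5  99.1]
```

>>> {"name": "carry_out", "arguments": {
  "steps": [
    [0, 0, 0, -0.025, 0, 0, 1],
    [0, 0, 0, -0.025, 0, 0, 1],
    [0, 0, 0, 0, 0, 0, 1]
  ]
}}

```text
time_s: 4.75
position: [0.5061, -0.0382, 0.0609]
eef_rot: [0.078, -3.135, -0.002]
ft_force: [-8.2, 2.2, 2.5]
grip_width: 0.0855
gripper_force: 4.1
```

```bash
python3 -c "
from h import *
goto(-80,26,61); where(read_camera('top'))"
```

```text
t 4.75 shaker xy -82.6 26.8 z 60.9 F [-8.2  2.2  2.5] w 0.0855
 move tool mm [-2.6 -0.8 -0.1] turn [ 0.001 -0.005  0.   ]
plate sh xy 1.8 25.5 turn 0.054 size [134.7  98.7]
```

>>> {"name": "carry_out", "arguments": {
  "steps": [
    [0, 0, 0, -0.03, 0, 0, 1],
    [0, 0, 0, -0.03, 0, 0, 1],
    [0, 0, 0, -0.02, 0, 0, 1],
    [0, 0, 0, 0, 0, 0, 1]
  ]
}}

```text
time_s: 5.3
position: [0.5098, -0.0382, 0.0607]
eef_rot: [0.072, -3.133, -0.003]
ft_force: [-11.0, 2.6, 5.7]
grip_width: 0.0855
gripper_force: 6.9
```

```bash
python3 -c "
from h import *
goto(-80,26,61); where(read_camera('top'))"
```

```text
t 5.3 shaker xy -79.0 26.6 z 60.7 F [-11.    2.6   5.7] w 0.0855
 move tool mm [ 1.  -0.6 -0.2] turn [ 0.002 -0.008 -0.003]
plate sh xy 5.0 24.8 turn 0.065 size [127.4  98.6]
```

```bash
python3 -c "
from h import *
c=read_camera('top')
im=cv2.resize(c['image'][135:290,255:425,::-1],None,fx=4.6,fy=3.8,interpolation=cv2.INTER_CUBIC)
cv2.imwrite('pics/t2.png',cv2.convertScaleAbs(im,alpha=1.7))"
```

```text
(no output)
```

View pics/t2.png

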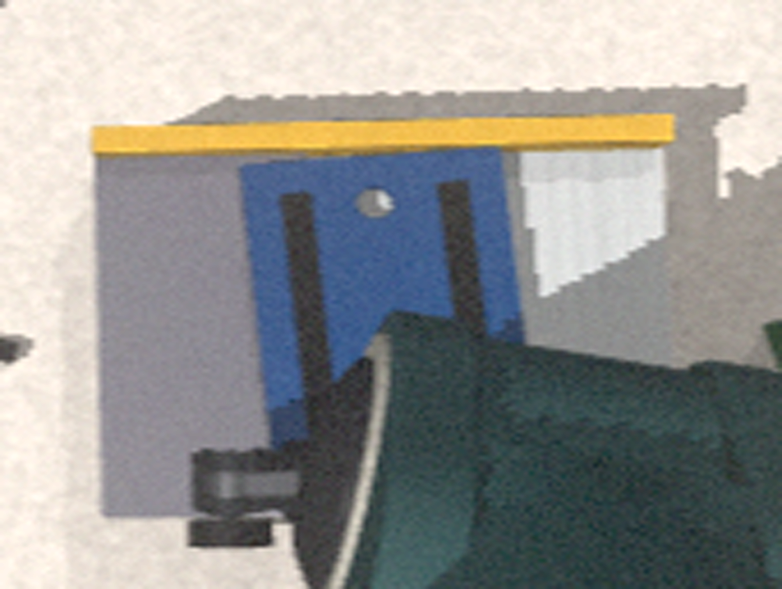

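The top view shows the plate still turned by about 0.06 rad. Its far right corner is at the fence at (500,148), and there's a gap at the far left at (243,168). The left finger is at about (245,480). I'll check the contact from the side before pushing harder.

```bash
python3 -c "
from h import *
c=read_camera('side')
cv2.imwrite('pics/s3.png',cv2.convertScaleAbs(cv2.resize(c['image'][160:280,190:350,::-1],None,fx=4.9,fy=4.9,interpolation=cv2.INTER_CUBIC),alpha=1.8))"
```

```text
(no output)
```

View pics/s3.png

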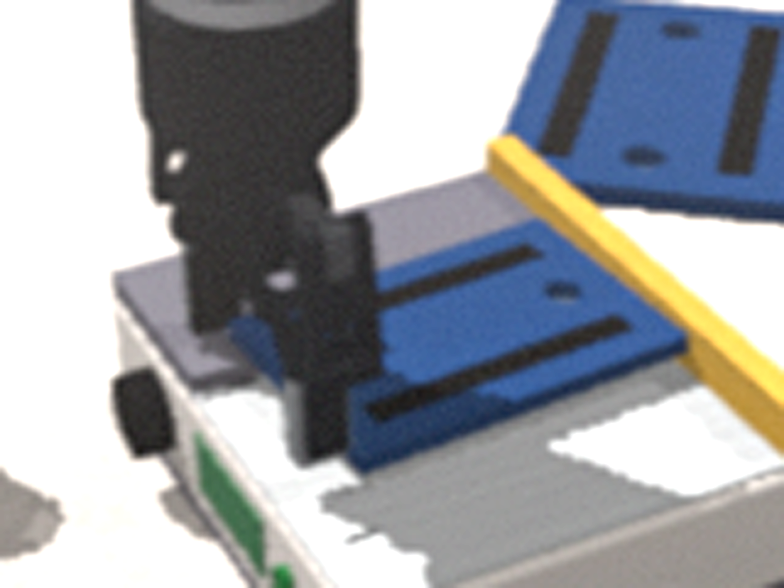

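The left finger has slipped outside the plate's near-left corner, so only the right finger is pushing. I'll back off and shift right, so the left finger pushes the near edge well inside that corner. With the right corner on the fence, that will turn the plate square.

>>> {"name": "carry_out", "arguments": {
  "steps": [
    [0, 0, 0, 0.2, 0, 0, 1],
    [0, 0, 0, 0.2, 0, 0, 1],
    [0, 0, 0, 0, 0, 0, 1],
    [0, 0, 0, 0, -0.24, 0, 1],
    [0, 0, 0, 0, 0, 0, 1],
    [0, 0, 0, 0, 0, 0, 1]
  ]
}}

```text
time_s: 6.2
position: [0.4905, -0.0546, 0.0615]
eef_rot: [-0.074, 3.14, -0.0]
ft_force: [-0.6, 0.1, -0.6]
grip_width: 0.0853
gripper_force: 0.0
```

```bash
python3 -c "
from h import *
goto(-86,12,61); where(read_camera('top'))"
```

```text
t 6.2 shaker xy -99.0 11.2 z 61.5 F [-0.6  0.1 -0.6] w 0.0853
 move tool mm [-13.    0.9   0.5] turn [-0.     0.    -0.002]
plate sh xy -1.2 23.9 turn 0.067 size [139.1  99. ]
```

>>> {"name": "carry_out", "arguments": {
  "steps": [
    [0, 0, 0, -0.1, 0, 0, 1],
    [0, 0, 0, -0.1, 0, 0, 1],
    [0, 0, 0, -0.06, 0, 0, 1],
    [0, 0, 0, -0.04, 0, 0, 1],
    [0, 0, 0, -0.04, 0, 0, 1],
    [0, 0, 0, 0, 0, 0, 1]
  ]
}}

```text
time_s: 7.0
position: [0.5053, -0.0529, 0.0605]
eef_rot: [0.078, -3.129, -0.002]
ft_force: [-13.1, -0.3, 9.5]
grip_width: 0.0857
gripper_force: 6.3
```

```bash
cat >> h.py <<'E'
def ledge(c):
    """plate left edge (per image row, rows seen) -> turn and y"""
    m=masks(c)[1]; P=[]
    for v in range(188,228):
        u=np.flatnonzero(m[v]); 
        if len(u)>10: P.append((u[0],v))
    w=ray(c,P,.078)[:,:2]*1000-O; sx,sy=w@X,w@Y; k=np.polyfit(sx,sy,1); k=np.polyfit(sx[abs(sy-np.polyval(k,sx))<2],sy[abs(sy-np.polyval(k,sx))<2],1)
    print("left edge turn",k[0].round(3),"y at x=0",k[1].round(1))
    m=masks(c)[1]; F=[]
    for u in range(312,360):
        v=np.flatnonzero(m[:,u])
        if len(v)>10: F.append((u,v[0]))
    w=ray(c,F,.078)[:,:2]*1000-O; sx,sy=w@X,w@Y; k=np.polyfit(sy,sx,1); print("far edge turn",-k[0].round(3),"x at y=25",np.polyval(k,25).round(1))
E
python3 -c "
from h import *
goto(-78,12,61); c=read_camera('top'); where(c); ledge(c)"
```

```text
t 7.0 shaker xy -84.2 12.1 z 60.5 F [-13.1  -0.3   9.5] w 0.0857
 move tool mm [-6.2 -0.1 -0.6] turn [ 0.002 -0.011  0.001]
plate sh xy -0.1 24.2 turn 0.066 size [137.1  98.8]
left edge turn 0.061 y at x=0 72.6
far edge turn 0.05 x at y=25 67.4
```

>>> {"name": "carry_out", "arguments": {
  "steps": [
    [0, 0, 0, -0.03, 0, -0.01, 1],
    [0, 0, 0, -0.03, 0, -0.01, 1],
    [0, 0, 0, -0.03, 0, 0, 1],
    [0, 0, 0, 0, 0, 0, 1]
  ]
}}

```text
time_s: 7.55
position: [0.5065, -0.0515, 0.0605]
eef_rot: [0.081, -3.12, -0.005]
ft_force: [-18.9, 2.3, 10.9]
grip_width: 0.0853
gripper_force: 9.9
```

```bash
python3 -c "
from h import *
goto(-78,12,61); c=read_camera('top'); where(c); ledge(c)"
```

```text
t 7.55 shaker xy -83.0 13.5 z 60.5 F [-18.9   2.3  10.9] w 0.0853
 move tool mm [-5.  -1.5 -0.6] turn [ 0.004 -0.02   0.003]
plate sh xy 0.7 24.8 turn 0.055 size [137.  99.]
left edge turn 0.044 y at x=0 73.5
far edge turn 0.049 x at y=25 68.0
```

>>> {"name": "carry_out", "arguments": {
  "steps": [
    [0, 0, 0, -0.04, 0, -0.01, 1],
    [0, 0, 0, -0.04, 0, -0.01, 1],
    [0, 0, 0, -0.04, 0, 0, 1],
    [0, 0, 0, 0, 0, 0, 1]
  ]
}}

```text
time_s: 8.1
position: [0.5078, -0.0498, 0.0604]
eef_rot: [0.086, -3.107, -0.008]
ft_force: [-31.3, 5.1, 15.2]
grip_width: 0.0854
gripper_force: 15.5
```

```bash
python3 -c "
from h import *
goto(-78,12,61); c=read_camera('top'); where(c); ledge(c)"
```

```text
t 8.1 shaker xy -81.5 15.1 z 60.4 F [-31.3   5.1  15.2] w 0.0854
 move tool mm [-3.5 -3.2 -0.8] turn [ 0.006 -0.033  0.006]
plate sh xy 2.1 26.0 turn 0.039 size [134.5  98.4]
left edge turn 0.03 y at x=0 74.1
far edge turn 0.035 x at y=25 68.4
```

The plate is squaring (turn about 0.03) but the force is rising because it is close to jamming at the fence corner. I'll stop here and push on the left side with both fingers, which will finish the squaring.

>>> {"name": "carry_out", "arguments": {
  "steps": [
    [0, 0, 0, 0.25, 0, 0, 1],
    [0, 0, 0, 0.2, 0, 0, 1],
    [0, 0, 0, 0, 0, -0.4, 1],
    [0, 0, 0, 0, 0, -0.4, 1],
    [0, 0, 0, 0, 0, -0.2, 1],
    [0, 0, 0, 0, 0, 0, 1]
  ]
}}

```text
time_s: 8.9
position: [0.4971, -0.0541, 0.1247]
eef_rot: [-0.075, 3.138, -0.0]
ft_force: [0.9, -0.5, 0.6]
grip_width: 0.0854
gripper_force: 0.0
```

```bash
python3 -c "
from h import *
goto(0,105,120); print(state()['q'].round(2)); c=read_camera('top'); where(c); ledge(c)"
```

```text
t 8.9 shaker xy -92.4 11.3 z 124.7 F [ 0.9 -0.5  0.6] w 0.0854
 move tool mm [-92.3  93.8   4.9] turn [-0.     0.003 -0.001]
[-0.16  0.37  0.24  2.07 -0.13  0.72  1.78]
plate sh xy -0.1 25.7 turn 0.039 size [138.9  98.9]
left edge turn 0.037 y at x=0 74.1
far edge turn 0.029 x at y=25 68.2
```

>>> {"name": "carry_out", "arguments": {
  "steps": [
    [0, 0, 0, -0.77, 0.78, 0, 1],
    [0, 0, 0, -0.77, 0.78, 0, 1],
    [0, 0, 1, 0, 0, 0, 1],
    [0, 0, 1, 0, 0, 0, 1],
    [0, 0, 1, 0, 0, 0, 1],
    [0, 0, 1, 0, 0, 0, 1],
    [0, 0, 1, 0, 0, 0, 1],
    [0, 0, 1, 0, 0, 0, 1],
    [0, 0, 1, 0, 0, 0, 1],
    [0, 0, 1, 0, 0, 0, 1],
    [0, 0, 1, 0, 0, 0, 1],
    [0, 0, 1, 0, 0, 0, 1]
  ]
}}

```text
time_s: 10.45
position: [0.579, 0.039, 0.1225]
eef_rot: [-1.157, -2.919, 0.002]
ft_force: [-1.1, 0.5, -1.1]
grip_width: 0.0852
gripper_force: 0.0
```

>>> {"name": "carry_out", "arguments": {
  "steps": [
    [0, 0, 1, 0, 0, 0, 1],
    [0, 0, 1, 0, 0, 0, 1],
    [0, 0, 1, 0, 0, 0, 1],
    [0, 0, 1, 0, 0, 0, 1],
    [0, 0, 1, 0, 0, 0, 1],
    [0, 0, 1, 0, 0, 0, 1],
    [0, 0, 1, 0, 0, 0, 1],
    [0, 0, 1, 0, 0, 0, 1],
    [0, 0, 1, 0, 0, 0, 1],
    [0, 0, 0.63, 0, 0, 0, 1],
    [0, 0, 0, 0, 0, 0, 1]
  ]
}}

```text
time_s: 11.82
position: [0.5791, 0.039, 0.1227]
eef_rot: [-2.166, -2.275, 0.003]
ft_force: [-0.5, 0.4, -0.4]
grip_width: 0.0852
gripper_force: 0.0
```

```bash
python3 -c "
from h import *
goto(0,105,62,-np.pi/2)"
```

```text
t 11.82 shaker xy -6.0 100.3 z 122.7 F [-0.5  0.4 -0.4] w 0.0852
 move tool mm [ 4.7  6.1 60.7] turn [-0.002  0.001  0.   ]
```

>>> {"name": "carry_out", "arguments": {
  "steps": [
    [0, 0, 0, 0.08, 0.08, 0.4, 1],
    [0, 0, 0, 0, 0, 0.4, 1],
    [0, 0, 0, 0, 0, 0.2, 1],
    [0, 0, 0, 0, 0, 0, 1],
    [0, 0, 0, 0, 0, 0, 1]
  ]
}}

```text
time_s: 12.45
position: [0.5848, 0.0439, 0.0645]
eef_rot: [2.166, 2.274, 0.001]
ft_force: [-0.4, -0.2, 0.0]
grip_width: 0.0854
gripper_force: 0.0
```

>>> {"name": "carry_out", "arguments": {
  "steps": [
    [0, 0, 0, -0.1, 0, 0, 1],
    [0, 0, 0, -0.1, 0, 0, 1],
    [0, 0, 0, -0.06, 0, 0, 1],
    [0, 0, 0, -0.06, 0, 0, 1],
    [0, 0, 0, -0.06, 0, 0, 1],
    [0, 0, 0, -0.06, 0, 0, 1],
    [0, 0, 0, 0, 0, 0, 1]
  ]
}}

```text
time_s: 13.32
position: [0.5856, 0.0178, 0.064]
eef_rot: [-2.167, -2.275, -0.0]
ft_force: [1.0, 2.2, 0.7]
grip_width: 0.0855
gripper_force: 0.9
```

```bash
python3 -c "
from h import *
goto(0,61,62,-np.pi/2); c=read_camera('top'); where(c); ledge(c)"
```

```text
t 13.32 shaker xy -0.5 78.8 z 64.0 F [1.  2.2 0.7] w 0.0855
 move tool mm [-17.8   0.5   2. ] turn [ 0.    -0.    -0.001]
plate sh xy -40.5 -23.4 turn -0.415 size [32.  80.3]Traceback (most recent call last):
  File "<string>", line 3, in <module>
    goto(0,61,62,-np.pi/2); c=read_camera('top'); where(c); ledge(c)
                                                            ~~~~~^^^
  File "h.py", line 47, in ledge
    w=ray(c,P,.078)[:,:2]*1000-O; sx,sy=w@X,w@Y; k=np.polyfit(sx,sy,1); k=np.polyfit(sx[abs(sy-np.polyval(k,sx))<2],sy[abs(sy-np.polyval(k,sx))<2],1)
      ~~~^^^^^^^^^^
  File "h.py", line 6, in ray
    d=np.c_[(px[:,0]-c["cx"])/c["fx"],(px[:,1]-c["cy"])/c["fy"],np.ones(len(px))]@R
             ~~^^^^^
IndexError: index 0 is out of bounds for axis 1 with size 0
```

>>> {"name": "carry_out", "arguments": {
  "steps": [
    [0, 0, 0, 0.03, 0, 0.04, 1],
    [0, 0, 0, -0.05, 0, 0, 1],
    [0, 0, 0, -0.04, 0, 0, 1],
    [0, 0, 0, -0.04, 0, 0, 1],
    [0, 0, 0, -0.04, 0, 0, 1],
    [0, 0, 0, 0, 0, 0, 1]
  ]
}}

```text
time_s: 14.12
position: [0.5866, 0.0112, 0.0622]
eef_rot: [-2.165, -2.275, -0.004]
ft_force: [-0.1, 4.4, 5.8]
grip_width: 0.0853
gripper_force: 3.9
```

```bash
python3 -c "
from h import *
goto(0,70,62,-np.pi/2)"
```

```text
t 14.12 shaker xy 0.1 72.2 z 62.2 F [-0.1  4.4  5.8] w 0.0853
 move tool mm [-2.2 -0.2  0.1] turn [ 0.001 -0.002  0.001]
```

>>> {"name": "carry_out", "arguments": {
  "steps": [
    [0, 0, 0, 0.3, 0, 0, 1],
    [0, 0, 0, 0.3, 0, -0.5, 1],
    [0, 0, 0, 0.5, 0, -0.5, 1],
    [0, 0, 0, 0.5, 0, 0, 1]
  ]
}}

```text
time_s: 14.62
position: [0.5823, 0.1066, 0.1234]
eef_rot: [2.166, 2.273, 0.004]
ft_force: [0.2, 0.8, 0.5]
grip_width: 0.0853
gripper_force: 0.0
```

```bash
python3 -c "
from h import *
goto(0,70,62,-np.pi/2); c=read_camera('top'); where(c); ledge(c)
im=cv2.resize(c['image'][135:290,255:425,::-1],None,fx=4.6,fy=3.8,interpolation=cv2.INTER_CUBIC)
cv2.imwrite('pics/t4.png',cv2.convertScaleAbs(im,alpha=1.7))"
```

```text
t 14.62 shaker xy 0.6 167.7 z 123.4 F [0.2 0.8 0.5] w 0.0853
 move tool mm [-97.7  -0.7  61.4] turn [ 0.004 -0.    -0.001]
plate sh xy -1.9 12.7 turn 0.002 size [137.9  98.7]
left edge turn -0.016 y at x=0 60.7
far edge turn 0.044 x at y=25 62.8
```

View pics/t4.png

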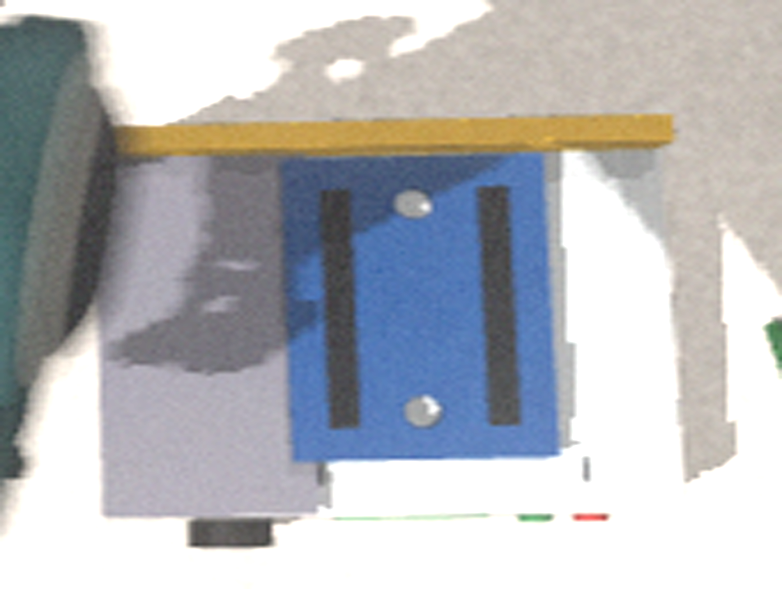

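The plate is now square at x=-1.9, y=12.7, with its left edge at about (287,300) and a gap of roughly 2 mm to the fence. I'll shut the fingers and nudge the middle of the near edge against the fence without turning the hand.

>>> {"name": "carry_out", "arguments": {
  "steps": [
    [0, 0, 0, -0.86, -0.58, 0, 0],
    [0, 0, 0, -0.86, -0.58, 0, 0],
    [0, 0, 0, -0.86, -0.6, 0, 0],
    [0, 0, 0, 0, 0, 0, 0],
    [0, 0, 0, 0, 0, 0, 0],
    [0, 0, 0, 0, 0, 0, 0]
  ]
}}

```text
time_s: 15.42
position: [0.4842, -0.0527, 0.1213]
eef_rot: [2.164, 2.278, -0.0]
ft_force: [-0.6, -1.2, -0.5]
grip_width: -0.0001
gripper_force: 0.0
```

```bash
python3 -c "
from h import *
goto(-102,13,74,-np.pi/2)"
```

```text
t 15.43 shaker xy -105.3 13.3 z 121.3 F [-0.6 -1.2 -0.5] w -0.0001
 move tool mm [-0.3  3.3 47.3] turn [-0.     0.     0.002]
```

>>> {"name": "carry_out", "arguments": {
  "steps": [
    [0, 0, 0, 0, 0, 0.35, 0],
    [0, 0, 0, 0, 0, 0.35, 0],
    [0, 0, 0, 0, 0, 0.05, 0],
    [0, 0, 0, 0, 0.1, 0, 0],
    [0, 0, 0, 0, 0.06, 0, 0],
    [0, 0, 0, 0, 0, 0, 0]
  ]
}}

```text
time_s: 16.18
position: [0.494, -0.0536, 0.0771]
eef_rot: [2.166, 2.274, 0.002]
ft_force: [-0.2, 0.3, -0.2]
grip_width: -0.0
gripper_force: 0.0
```

```bash
python3 -c "
from h import *
goto(-84,13,74,-np.pi/2)
c=read_camera('side')
cv2.imwrite('pics/s5.png',cv2.convertScaleAbs(cv2.resize(c['image'][160:280,190:350,::-1],None,fx=4.9,fy=4.9,interpolation=cv2.INTER_CUBIC),alpha=1.8))"
```

```text
t 16.18 shaker xy -95.5 12.0 z 77.1 F [-0.2  0.3 -0.2] w -0.0
 move tool mm [ 1.  11.5  3.1] turn [ 0.001  0.    -0.   ]
```

View pics/s5.png

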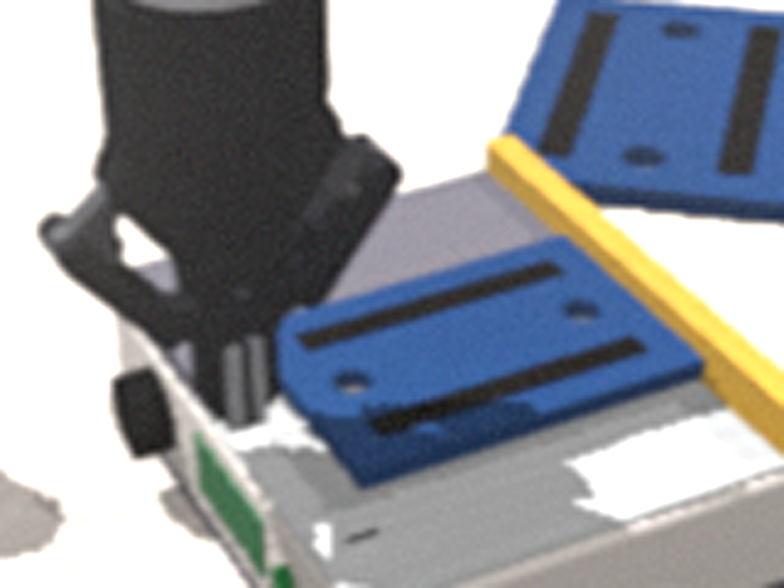

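The shut fingers stand just short of the middle of the plate's near edge, at crop (270,370). I'll lower 3 mm and nudge.

>>> {"name": "carry_out", "arguments": {
  "steps": [
    [0, 0, 0, 0, 0, 0.06, 0],
    [0, 0, 0, 0, 0.06, 0, 0],
    [0, 0, 0, 0, 0.06, 0, 0],
    [0, 0, 0, 0, 0.04, 0, 0],
    [0, 0, 0, 0, 0.03, 0, 0],
    [0, 0, 0, 0, 0, 0, 0]
  ]
}}

```text
time_s: 16.98
position: [0.5046, -0.0531, 0.0729]
eef_rot: [2.167, 2.275, 0.0]
ft_force: [-0.4, -0.2, -1.0]
grip_width: -0.0001
gripper_force: 0.0
```

```bash
python3 -c "
from h import *
goto(-82,13,74,-np.pi/2)"
```

```text
t 16.98 shaker xy -84.9 12.0 z 72.9 F [-0.4 -0.2 -1. ] w -0.0001
 move tool mm [ 1.   2.9 -1.1] turn [ 0.  0. -0.]
```

>>> {"name": "carry_out", "arguments": {
  "steps": [
    [0, 0, 0, 0, 0.05, 0, 0],
    [0, 0, 0, 0, 0.03, 0, 0],
    [0, 0, 0, 0, 0, 0, 0]
  ]
}}

```text
time_s: 17.35
position: [0.5095, -0.0529, 0.0729]
eef_rot: [2.167, 2.275, 0.0]
ft_force: [-0.8, 0.1, -0.2]
grip_width: 0.0003
gripper_force: 0.0
```

>>> {"name": "carry_out", "arguments": {
  "steps": [
    [0, 0, 0, 0, 0.03, 0, 0],
    [0, 0, 0, 0, 0.03, 0, 0],
    [0, 0, 0, 0, 0, 0, 0]
  ]
}}

```text
time_s: 17.73
position: [0.5123, -0.0529, 0.0727]
eef_rot: [-2.166, -2.274, 0.001]
ft_force: [-2.9, -0.1, 1.4]
grip_width: -0.0
gripper_force: 1.3
```

```bash
python3 -c "
from h import *
goto(-78,13,74,-np.pi/2)
c=read_camera('top');ledge(c)"
```

```text
t 17.73 shaker xy -77.2 11.8 z 72.7 F [-2.9 -0.1  1.4] w -0.0
 move tool mm [ 1.2 -0.8 -1.3] turn [-0.001 -0.    -0.001]
left edge turn 0.011 y at x=0 61.7
far edge turn 0.014 x at y=25 67.9
```

>>> {"name": "carry_out", "arguments": {
  "steps": [
    [0, 0, 0, 0, 0.025, 0, 0],
    [0, 0, 0, 0, 0.025, 0, 0],
    [0, 0, 0, 0, 0, 0, 0]
  ]
}}

```text
time_s: 18.15
position: [0.5139, -0.0525, 0.0726]
eef_rot: [-2.164, -2.272, 0.004]
ft_force: [-7.8, 0.1, 4.6]
grip_width: 0.0001
gripper_force: 3.8
```

```bash
python3 -c "
from h import *
goto(-78,13,74,-np.pi/2)
c=read_camera('top');ledge(c)"
```

```text
t 18.15 shaker xy -75.6 12.1 z 72.6 F [-7.8  0.1  4.6] w 0.0001
 move tool mm [ 0.9 -2.4 -1.4] turn [-0.004 -0.001 -0.001]
left edge turn 0.006 y at x=0 62.3
far edge turn 0.021 x at y=25 69.1
```

>>> {"name": "carry_out", "arguments": {
  "steps": [
    [0, 0, 0, 0, 0.025, 0, 0],
    [0, 0, 0, 0, 0.02, 0, 0],
    [0, 0, 0, 0, 0, 0, 0]
  ]
}}

```text
time_s: 18.58
position: [0.5141, -0.0524, 0.0721]
eef_rot: [-2.162, -2.269, 0.008]
ft_force: [-12.5, -0.8, 9.1]
grip_width: 0.0001
gripper_force: 6.6
```

>>> {"name": "carry_out", "arguments": {
  "steps": [
    [0, 0, 0, 0, -0.2, 0, 0],
    [0, 0, 0, 0, -0.2, -0.3, 0],
    [0, 0, 0, 0, 0, -0.8, 1],
    [0, 0, 0, 0, 0, 0, 1]
  ]
}}

```text
time_s: 19.08
position: [0.4979, -0.0536, 0.142]
eef_rot: [2.163, 2.27, 0.011]
ft_force: [0.2, 0.0, -0.2]
grip_width: 0.0357
gripper_force: 0.0
```

```bash
python3 -c "
from h import *
goto(0,88,125,-np.pi/2)
c=read_camera('top');where(c);ledge(c)"
```

```text
t 19.07 shaker xy -91.7 11.8 z 142.0 F [ 0.2  0.  -0.2] w 0.0357
 move tool mm [76.3 91.5 17.9] turn [ 0.009 -0.    -0.   ]
plate sh xy 1.4 13.7 turn 0.014 size [138.9  99.2]
left edge turn 0.009 y at x=0 62.4
far edge turn 0.018 x at y=25 68.8
```

>>> {"name": "carry_out", "arguments": {
  "steps": [
    [0, 0, 0, 0.67, 0.76, 0, 1],
    [0, 0, 0, 0.67, 0.76, 0, 1],
    [0, 0, 0, 0, 0, 0.5, 1],
    [0, 0, 0, 0, 0, 0.5, 1],
    [0, 0, 0, 0, 0, 0.25, 1],
    [0, 0, 0, 0, 0, 0, 1]
  ]
}}

```text
time_s: 19.88
position: [0.581, 0.0309, 0.0626]
eef_rot: [-2.167, -2.273, 0.003]
ft_force: [-0.1, 0.2, 0.8]
grip_width: 0.0853
gripper_force: 0.0
```

```bash
python3 -c "
from h import *
goto(0,72,61.5,-np.pi/2)"
```

```text
t 19.88 shaker xy -4.5 92.1 z 62.6 F [-0.1  0.2  0.8] w 0.0853
 move tool mm [-20.1   4.5   1.1] turn [-0.002  0.    -0.001]
```

>>> {"name": "carry_out", "arguments": {
  "steps": [
    [0, 0, 0, -0.1, 0.07, 0, 1],
    [0, 0, 0, -0.1, 0, 0, 1],
    [0, 0, 0, -0.1, 0, 0, 1],
    [0, 0, 0, -0.06, 0, 0, 1],
    [0, 0, 0, -0.06, 0, 0, 1],
    [0, 0, 0, -0.05, 0, 0, 1],
    [0, 0, 0, 0, 0, 0, 1]
  ]
}}

```text
time_s: 20.75
position: [0.5882, 0.0046, 0.0649]
eef_rot: [-2.166, -2.275, -0.004]
ft_force: [-0.8, 3.7, 6.1]
grip_width: 0.0853
gripper_force: 3.2
```

```bash
python3 -c "
from h import *
goto(0,60,61.5,-np.pi/2)"
```

```text
t 20.75 shaker xy 1.4 65.6 z 64.9 F [-0.8  3.7  6.1] w 0.0853
 move tool mm [-5.6 -1.4  3.4] turn [ 0.002 -0.002 -0.   ]
```

The hand has risen about 2 mm with an upward force, so I'll check whether a finger is riding up on the plate.

```bash
python3 -c "
from h import *
c=read_camera('side')
cv2.imwrite('pics/s6.png',cv2.convertScaleAbs(cv2.resize(c['image'][160:280,190:350,::-1],None,fx=4.9,fy=4.9,interpolation=cv2.INTER_CUBIC),alpha=1.8))"
```

```text
(no output)
```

View pics/s6.png

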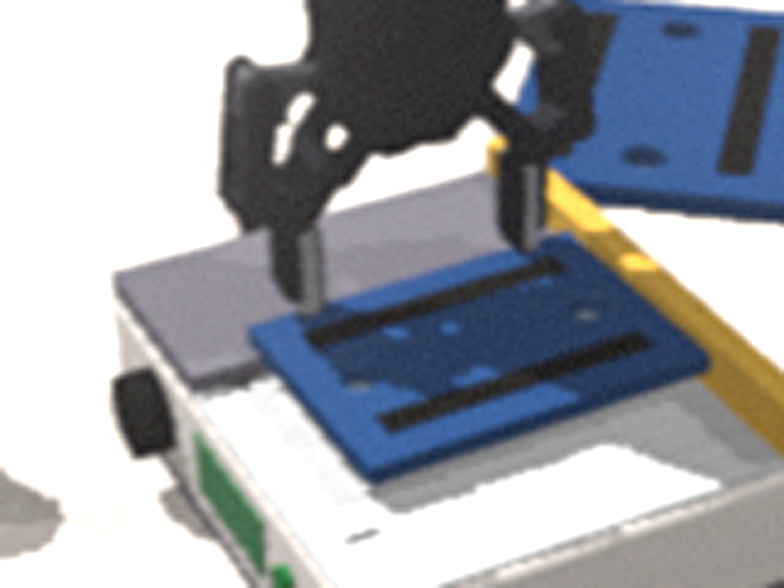

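The finger pads are resting on top of the plate's left margin, at about crop (312,312) and (530,245), because the tips were too high. I'll lift, back off and come in about 4 mm lower.

>>> {"name": "carry_out", "arguments": {
  "steps": [
    [0, 0, 0, 0, 0, -0.2, 1],
    [0, 0, 0, 0.3, 0, 0, 1],
    [0, 0, 0, 0.2, -0.02, 0.15, 1],
    [0, 0, 0, 0, 0, 0.07, 1],
    [0, 0, 0, 0, 0, 0, 1]
  ]
}}

```text
time_s: 21.42
position: [0.584, 0.0329, 0.0618]
eef_rot: [-2.166, -2.274, 0.003]
ft_force: [0.8, 0.3, -0.3]
grip_width: 0.0855
gripper_force: 0.0
```

```bash
python3 -c "
from h import *
goto(0,72,58.5,-np.pi/2)"
```

```text
t 21.43 shaker xy -1.4 94.0 z 61.8 F [ 0.8  0.3 -0.3] w 0.0855
 move tool mm [-22.    1.4   3.3] turn [-0.002  0.001 -0.   ]
```

>>> {"name": "carry_out", "arguments": {
  "steps": [
    [0, 0, 0, 0, 0.02, 0.03, 1],
    [0, 0, 0, 0, 0, 0.03, 1],
    [0, 0, 0, 0, 0, 0, 1]
  ]
}}

```text
time_s: 21.8
position: [0.5859, 0.0328, 0.059]
eef_rot: [-2.167, -2.274, 0.0]
ft_force: [0.5, -0.1, -0.3]
grip_width: 0.0854
gripper_force: 0.0
```

```bash
python3 -c "
from h import *
goto(0,72,58,-np.pi/2)
c=read_camera('side')
R=cv2.Rodrigues(np.array(c['rvec'],float))[0]; t=np.array(c['tvec'],float).ravel()
# near finger tip: lowest dark pixels at shaker y 75..105
v,u=np.mgrid[0:420,0:560]; z=c['range_z']
w=(np.stack([(u-c['cx'])/c['fx']*z,(v-c['cy'])/c['fy']*z,z],-1)-t)@R*1000
sx=(w[...,:2]-O)@X; sy=(w[...,:2]-O)@Y; h=w[...,2]
dark=c['image'].max(2)<60
for a,b in((-60,-40),(40,60)):
    m=(sx>a)&(sx<b)&(sy>78)&(sy<108)&(h>60)&(h<130)&(z>0); print(a,'dark lowest',np.percentile(h[m&dark],[0,2,5,10]).round(1),'step',np.median(h[(sx>a)&(sx<b)&(sy>112)&(sy<130)&(h>55)&(h<85)]).round(1))
"
```

```text
t 21.8 shaker xy 0.5 93.8 z 59.0 F [ 0.5 -0.1 -0.3] w 0.0854
 move tool mm [-21.8  -0.4   1. ] turn [-0.     0.    -0.001]
-60 dark lowest [69.8 71.3 72.2 81.5] step 71.3
40 dark lowest [69.8 70.7 71.5 75.5] step 70.9
```

>>> {"name": "carry_out", "arguments": {
  "steps": [
    [0, 0, 0, -0.1, 0, 0.015, 1],
    [0, 0, 0, -0.1, 0, 0, 1],
    [0, 0, 0, -0.1, 0, 0, 1],
    [0, 0, 0, -0.08, 0, 0, 1],
    [0, 0, 0, -0.06, 0, 0, 1],
    [0, 0, 0, 0, 0, 0, 1]
  ]
}}

```text
time_s: 22.6
position: [0.5873, 0.0066, 0.0583]
eef_rot: [2.167, 2.274, 0.0]
ft_force: [0.4, 0.5, -0.2]
grip_width: 0.0853
gripper_force: 0.5
```

```bash
python3 -c "
from h import *
goto(0,60,58,-np.pi/2)"
```

```text
t 22.6 shaker xy 0.6 67.5 z 58.3 F [ 0.4  0.5 -0.2] w 0.0853
 move tool mm [-7.5 -0.6  0.3] turn [ 0.     0.    -0.001]
```

>>> {"name": "carry_out", "arguments": {
  "steps": [
    [0, 0, 0, -0.04, 0, 0, 1],
    [0, 0, 0, -0.04, 0, 0, 1],
    [0, 0, 0, 0, 0, 0, 1]
  ]
}}

```text
time_s: 22.98
position: [0.5873, 0.0008, 0.0581]
eef_rot: [2.167, 2.273, -0.001]
ft_force: [0.4, -0.8, 0.5]
grip_width: 0.0854
gripper_force: 0.0
```

>>> {"name": "carry_out", "arguments": {
  "steps": [
    [0, 0, 0, -0.03, 0, 0, 1],
    [0, 0, 0, -0.02, 0, 0, 1],
    [0, 0, 0, 0, 0, 0, 1]
  ]
}}

```text
time_s: 23.35
position: [0.5875, -0.0014, 0.0582]
eef_rot: [2.167, 2.274, -0.0]
ft_force: [0.2, -0.2, -0.2]
grip_width: 0.0854
gripper_force: 0.0
```

```bash
cat >> h.py <<'E'
def heights(c):
    R=cv2.Rodrigues(np.array(c['rvec'],float))[0]; t=np.array(c['tvec'],float).ravel()
    v,u=np.mgrid[0:420,0:560]; z=c['range_z']
    w=(np.stack([(u-c['cx'])/c['fx']*z,(v-c['cy'])/c['fy']*z,z],-1)-t)@R*1000
    d=w[...,:2]-O; sx,sy,h=d@X,d@Y,w[...,2]
    blue=masks(c)[1] if 0 else (c['image'][...,2].astype(int)>c['image'][...,0]+25)
    m=blue&(z>0)&(abs(sx)<80)&(sy>-70)&(sy<90)&(h>55)&(h<100)
    A=np.c_[sx[m],sy[m],np.ones(m.sum())]; k=np.linalg.lstsq(A,h[m],rcond=None)[0]
    print("blue n",m.sum(),"x",np.percentile(sx[m],[1,99]).round(1),"y",np.percentile(sy[m],[1,99]).round(1),"h median",np.median(h[m]).round(1),"slopes",k[:2].round(3),"step h",np.median(h[(abs(sx)<60)&(sy>100)&(sy<130)&(h>55)&(h<85)]).round(1))
E
python3 -c "
from h import *
goto(0,60,58,-np.pi/2); heights(read_camera('side'))"
```

```text
t 23.35 shaker xy 0.5 59.6 z 58.2 F [ 0.2 -0.2 -0.2] w 0.0854
 move tool mm [ 0.4 -0.5  0.2] turn [-0.     0.    -0.001]
blue n 2010 x [-69.1  66.8] y [-49.3  49.9] h median 70.9 slopes [0.001 0.008] step h 71.0
```

The blue top is now level with the step and lies within y=±50, so the plate has dropped. I'll back the hand off, lift it clear and check.

>>> {"name": "carry_out", "arguments": {
  "steps": [
    [0, 0, 0, 0.2, 0, 0, 1],
    [0, 0, 0, 0.3, 0, -0.4, 1],
    [0, 0, 0, 0.5, 0, -0.8, 1],
    [0, 0, 0, 0.8, 0, -0.8, 1],
    [0, 0, 0, 0.8, 0, -0.5, 1],
    [0, 0, 0, 0.8, 0, 0, 1],
    [0, 0, 0, 0, 0, 0, 1]
  ]
}}

```text
time_s: 24.28
position: [0.5763, 0.2058, 0.2042]
eef_rot: [-2.155, -2.283, -0.002]
ft_force: [-1.3, -0.7, -1.1]
grip_width: 0.0853
gripper_force: 0.0
```

```bash
python3 -c "
from h import *
goto(0,60,58,-np.pi/2); heights(read_camera('side')); c=read_camera('top'); p,px,r=plate(c,.070); print(((p-O)@X).round(1),((p-O)@Y).round(1),(np.arctan2(px[1],px[0])-np.arctan2(X[1],X[0])).round(3))
s=read_camera('side')
a=cv2.resize(c['image'][135:290,255:425,::-1],(400,365)); b=cv2.resize(s['image'][160:280,190:350,::-1],(400,365))
cv2.imwrite('pics/f7.png',cv2.convertScaleAbs(np.hstack([a,b]),alpha=1.6))"
```

```text
t 24.27 shaker xy -0.6 267.1 z 204.2 F [-1.3 -0.7 -1.1] w 0.0853
 move tool mm [-207.5   -1.2  145.7] turn [-0.    -0.003  0.009]
blue n 2099 x [-69.   68.3] y [-49.3  50. ] h median 70.9 slopes [0.001 0.005] step h 71.1
1.1 2.1 0.006
```

View pics/f7.png

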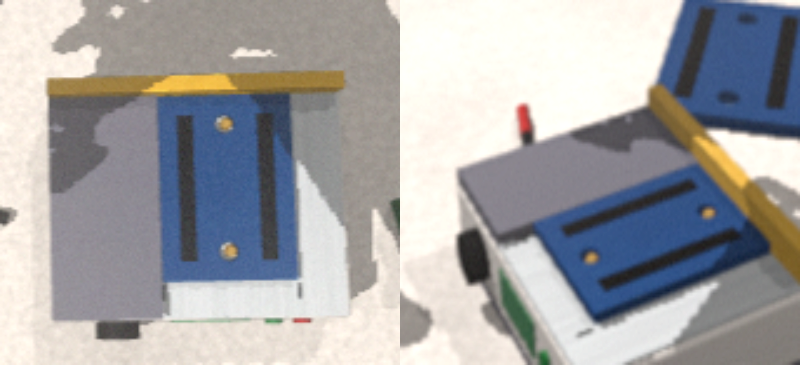

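The plate lies flat against the fence, level with the step. The brass pins show in both holes, at (224,124) and (229,251) in the left panel, and the hand is clear, so I'm handing in.

```bash
python3 -c "
from workcell import job_done
print(job_done())"
```

```text
the job is handed in; nothing more can be done
None
```

The plate is seated over both pins, flat in the pocket and against the fence, and the job is handed in at about 24 s with the hand clear; midway the finger pads briefly rode up onto the plate's top before I backed off and pushed lower.

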